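# Unlock and lower the balcony blind from the potting trolley

### The arm

A 6-joint arm with a two-finger parallel gripper is mounted at the origin on the work surface. World frame = base frame: x ahead of the robot, y to its left, z up, the work surface at z = 0. Lengths are in mm, angles in rad, forces in N, time in s.
With the tool pointing down it reaches from about 350 to 775 mm from the base axis. Payload 7.3 kg.
Tool frame: the origin (TCP) lies at the centre of the arm's flange, where the gripper is bolted on; the fingertips stand 178 mm ahead of it and the grasp point (between the pads) lies 159 mm ahead of it; z points along the fingers, y is the direction in which the jaws open and shut (so a half turn about z gives the same grasp; the last joint's range is limited). The gripper opens to 92 mm and grips with 3 to 60 N. Pads are 19 mm wide; open, the fingers measure 130 mm over their backs; the gripper's body (75 mm by 190 mm) begins 47 mm behind the grasp point.
Start: joints at [1.124, 0.342, 1.524, -0, 1.275, -0.146], TCP at [155.527, 501.437, 404.741] pointing down, gripper open.
Joint ranges: [-2.53, 2.53], [-0.77, 2.02], [0.04, 2.7], [-1, 4.14], [0.28, 2.66], [-3.11, 3.11]. Speed limits (rad/s): [2.57, 2.57, 3.14, 3.14, 3.14, 3.14].

### API

Orientations are given as [roll, pitch, yaw] about the fixed x, y, z axes, in that order (R = Rz(yaw) Ry(pitch) Rx(roll)).
In Python, from plant import status, viewer, ticket gives the robot as it stands.
- The arm moves only by the tool play_rows, never from a script. Its argument "commands" is a list of rows, each an object with "offset": the shift along the tool's x, y, z in m, a list of three; "twist": the turn about the tool's z in degrees. A call has 1 to 5 rows; each row shifts and turns the commanded pose from where the row before left it, along the tool's axes as they then stand; what a row does not reach is not made up. A row lasts 1/10 s, in which the tool goes at most 50 mm and 8.59 degrees, less where a joint would pass 70% of its speed; a pose out of reach is approached as far as the arm can. A call with a gripper value outside its range is refused whole. "jaw" is the closure in counts, from 0 (fully open) to 255 (shut), set as the call begins (left out, the last holds). The fingers move at their own pace and stop on an object; the grip force is fixed at half the most. Time passes only in rows, so rows that do not move let the fingers close. It gives the time, the measured TCP pose, the force and the opening at its end, in the units of the state.
- status.get_obs(): the state, without advancing time (a new reading comes with each control period).
- viewer.capture(name): name is "side" or "top" or "wrist"; returns the picture (480x640x3 uint8, red, green, blue); there is no depth.
- viewer.camera_params(name): a dict with "fov_y" (degrees; the focal length in pixels is half the picture's height over the tangent of half this angle, whatever the lens; pixels are square), "cx", "cy" (the principal point, pixels), "rvec" (rotation vector, rad) and "tvec" (3), from world to camera coordinates, as OpenCV has them; the wrist camera has in their place "T_tool_cam" (4x4, takes a point from camera to tool coordinates, whose origin is the TCP and whose axes are the flange's). Camera axes: x right, y down, z forward; pixel columns grow to the right and rows downward; lengths in mm; the calibration is good to about 2 mm. A picture is of the moment at which its call begins: read the wrist's pose just before it. camera_params takes no time and is no camera call.
- ticket.close_job(): hands the job in, once; it reports no verdict.
The state is a dict: "time": time; "joint_positions": joint angles; "dq": joint speeds; "tau": joint torques, N m; "tool_pos": TCP position; "tcp_rot": TCP orientation; "contact_force": force on the tool from outside, world axes, zero at the start; "moment": the same for the moment, N m; "grip_width": finger opening in mm.
Only numpy, scipy, OpenCV 4.12 (cv2) and the standard library are available. Lean on these libraries where they do the work, as an engineer would, in place of code of your own. Each camera call takes 0.05 s, during which the arm holds its last target.

### The job

Lower the balcony blind to shade the bonsai: press on the red key in the control box and turn it clockwise until its blade finds the hidden slot and drops fully home, then keep turning it clockwise to its stop, in line with the green marks. Only then push the spring-centred toggle fully over towards the blue tile, hold it there for about two seconds, and let it spring back to the middle. Leave the key down and switched on, never tip the toggle towards the yellow tile, and do not disturb the other things on the trolley.

Things in the scene. Friction and masses are not known exactly. Their poses are not given: they have to be found in the camera images.
- box: Grey plastic control box, fixed to the trolley top, 120 (x) x 220 (y) x 45 mm high; origin at the centre of its underside, z up. Its x axis is the front-to-back direction, y along its length. On its top, at y = +55 mm, stands the key lock; at y = -55 mm the toggle; small green marks on the top before and behind the lock lie along x
- lock (a point): Centre of the lock's rim, 73 mm above the box's origin: a dark steel collar, 45 mm outside diameter, 28.4 mm bore, 28 mm high above the box top. Its axes are the box's (they do not turn with the key)
- slot_face (a point): Point on the lock's axis 16 mm below the rim: top of a brass rotor with a straight slot 5.6 mm wide, 12 mm deep, hidden under the key. At first the slot lies at an unknown angle, 0.55 to 0.95 rad anticlockwise (from above) of the box's x axis. The rotor resists with 0.09 N m and turns clockwise to a stop with the slot along the box's x axis: on. This point's axes are the box's
- key_bow (a point): Centre of the grip of the loose key (50 to 85 g): a red upright paddle 30 mm wide (its x) x 10 mm thick (its y) x 30 mm high (z up). The key stands in the lock collar, blade across the slot, this point 100 mm above the box's origin; it starts 0.3 to 0.95 rad anticlockwise of the slot (1.25 to 1.5 rad anticlockwise of the box's x axis). On: paddle along the box's x axis, this point 90 mm above
- key_foot (a point): Centre of the key's foot, 43 mm below the grip's centre: the end of a steel blade 25 mm wide along the key's x, 4 mm thick, 10 mm high; above it a round flange 26 mm diameter, 8 mm high, then a 12 mm stem. Lined up with the slot within about 0.08 rad (either way round) and pressed lightly (about 5 N), the key drops 10 mm and from there turns the rotor
- toggle (a joint): Spring-centred toggle lever, angle in rad: 0 upright, positive towards the box's +y, negative towards its -y, stops at +-0.45. Spring 0.3 N m/rad: about 3 N at the knob or 5 N half-way down at full tilt; recentres by itself when let go
- toggle_tip (a point): Centre of the toggle's black ball knob (15 mm diameter) on a steel rod 10 mm thick; the pivot is 47 mm below it, 55 mm above the box's origin. Around the rod's foot is a black square block 34 x 34 mm reaching 57 mm above the box's origin
- tile_down: Blue rectangular tile, 30 x 16 x 3 mm, flat on the box top, 34 mm to one side of the toggle along the box's y: the 'blind down' side. Which side varies. Origin at the centre of its underside
- tile_up: Yellow round tile, 18 mm diameter, 3 mm, on the other side of the toggle: the 'blind up' side. Origin at the centre of its underside
- pot: Shallow grey ceramic pot 150 x 110 x 51 mm with a small bonsai, 195 mm high in all, on the turntable (240 mm diameter); leave alone. Origin under its centre
- drip_tray: Green plastic drip tray 200 x 150 x 22 mm; leave alone. Origin under its centre
- pliers: Jin pliers with black grips, about 145 mm long along x, 13 mm high, lying in the drip tray; leave alone. Origin under the pivot
- spatula: Wooden spatula 240 mm long along its x, lying flat; leave alone
- wire_coil: Copper ring-shaped coil, 84 mm diameter, 14 mm high; leave alone. Origin under its centre
- clay_pot: Small terracotta pot, 90 mm diameter, 75 mm high; leave alone. Origin under its centre

How it is judged:
By the outcome, as a careful person would: the job done as asked, in the order asked, and still so for the second after the job is handed in, with the robot touching nothing.
It also fails if it takes over 53 s, if anything falls off the work surface, if the arm or the gripper's body presses on something with over 40 N, if the wrist force passes 120 N, or if a joint passes its speed limit or range.

## Working session

There is one attempt and no reset: what is moved stays moved. The work goes in short steps, Python scripts to look and compute and a tool call to move; the robot and the scene stay as the last step left them, time stands still between calls to the robot, and variables do not carry over. Pictures are saved under pics/ and viewed, and the job is handed in when it is done.

Besides the shell and the picture viewer there is one more tool, called as name(argument=value, ...) on one line, values as JSON. play_rows: Moves the arm, as the interface text tells. Its arguments: {"type":"object","properties":{"commands":{"type":"array"},"jaw":{"type":"number"}},"required":["commands"]}

```bash
ls; mkdir -p pics; python3 - <<'E'
from plant import status, viewer
import cv2
o=status.get_obs()
print(o)
for n in ["side","top","wrist"]:
    print(n,viewer.camera_params(n))
    cv2.imwrite(f"pics/{n}0.png",viewer.capture(n)[:,:,::-1])
E
```

```text
pics
{'time': 0.0, 'joint_positions': array([ 1.12400667e+00,  3.42670302e-01,  1.52503958e+00, -1.73478979e-05,
        1.27539990e+00, -1.45992070e-01]), 'dq': array([-0.00035269,  0.00055845,  0.00032333,  0.00105245, -0.00074353,
        0.00071554]), 'tau': array([-2.58965163e-03, -4.31220603e+01, -2.44228131e+01,  7.15872017e-02,
        5.55862812e-02, -2.10900348e-04]), 'tool_pos': array([155.45877769, 501.29646136, 404.06409606]), 'tcp_rot': array([-3.14008925e+00, -2.04289892e-04,  2.84079998e+00]), 'contact_force': array([0.18946846, 0.00080106, 0.54986707]), 'moment': array([ 0.04800047,  0.04854058, -0.01835664]), 'grip_width': 91.79845157578858}
side {'fov_y': 50.387254513432374, 'cx': 321.6170257452679, 'cy': 236.51343348809033, 'rvec': array([ 2.21995079, -0.80959332,  0.37183444]), 'tvec': array([-464.95350887,  344.74655378,  905.86551873])}
top {'fov_y': 43.31462665481547, 'cx': 328.8057814265082, 'cy': 248.1381770972553, 'rvec': array([ 2.08833174, -2.14238271,  0.19755221]), 'tvec': array([  29.57594985,  579.8624694 , 1539.82898875])}
wrist {'fov_y': 60.20219363532202, 'cx': 317.36040417500686, 'cy': 247.53386349989484, 'T_tool_cam': array([[-1.29505266e-05, -9.59387403e-01, -2.82091848e-01,
         7.68327783e+01],
       [ 9.99998511e-01, -4.99235037e-04,  1.65197719e-03,
         2.94361319e-01],
       [-1.72571624e-03, -2.82091407e-01,  9.59385981e-01,
         2.03561021e+01],
       [ 0.00000000e+00,  0.00000000e+00,  0.00000000e+00,
         1.00000000e+00]])}
```

View pics/side0.png

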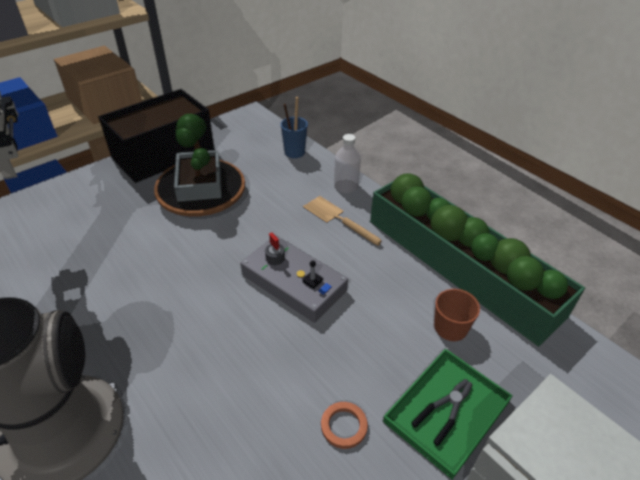

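View pics/top0.png

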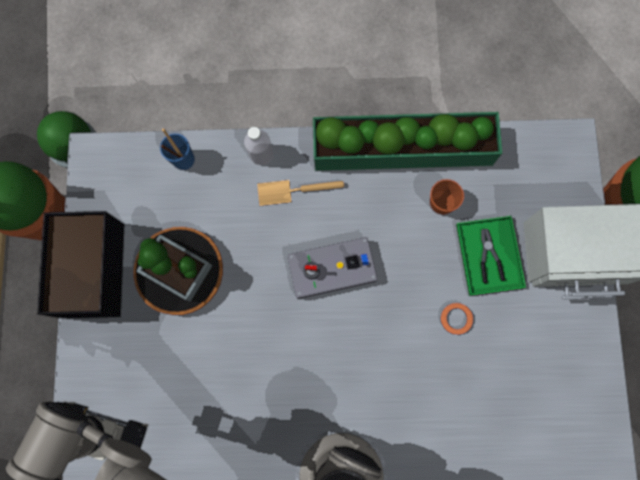

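View pics/wrist0.png

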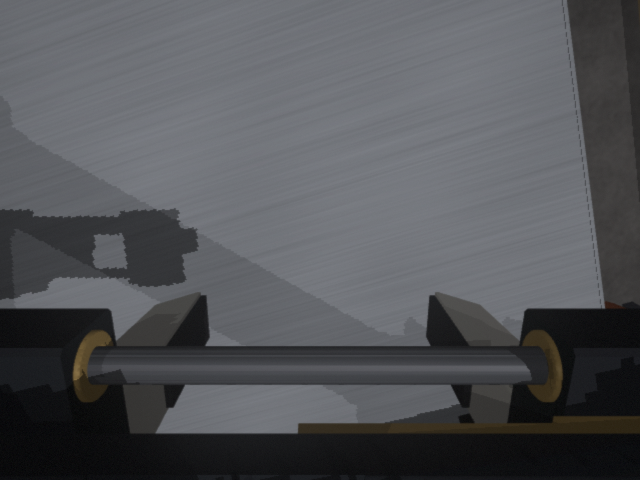

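The top view shows the control box at about (333,265), the red key at (312,270), the toggle at (352,262), the blue tile at (365,260) on the far side from the key, and the yellow tile at (340,265). Next I measure them.

```bash
cat > h.py <<'E'
import numpy as np, cv2
from scipy.spatial.transform import Rotation as R
from plant import status, viewer
def cam(n,obs=None):
    p=viewer.camera_params(n); f=240/np.tan(np.radians(p['fov_y'])/2)
    K=np.array([[f,0,p['cx']],[0,f,p['cy']],[0,0,1]])
    if n=='wrist':
        T=np.eye(4);T[:3,:3]=R.from_euler('xyz',obs['tcp_rot']).as_matrix();T[:3,3]=obs['tool_pos']
        C=T@p['T_tool_cam'];Rm=C[:3,:3].T;t=-Rm@C[:3,3]
    else:
        Rm=cv2.Rodrigues(p['rvec'])[0];t=np.array(p['tvec'])
    return K,Rm,t
def ray(c,uv):
    K,Rm,t=c; d=Rm.T@np.linalg.inv(K)@np.array([uv[0],uv[1],1.]); return -Rm.T@t,d
def onz(c,uv,z):
    o,d=ray(c,uv); return o+d*(z-o[2])/d[2]
def proj(c,p):
    K,Rm,t=c; q=K@(Rm@np.asarray(p,float)+t); return q[:2]/q[2]
def tri(c1,u1,c2,u2):
    o1,d1=ray(c1,u1);o2,d2=ray(c2,u2)
    s=np.linalg.lstsq(np.stack([d1,-d2],1),o2-o1,rcond=None)[0]
    a=o1+s[0]*d1;b=o2+s[1]*d2
    return (a+b)/2,np.linalg.norm(a-b)
def cents(img,m,minA=4):
    n,l,s,c=cv2.connectedComponentsWithStats(m.astype(np.uint8))
    return [(c[i].round(1).tolist(),int(s[i,4])) for i in range(1,n) if s[i,4]>=minA]
def masks(im):
    h=cv2.cvtColor(im,cv2.COLOR_RGB2HSV).astype(int);H,S,V=h[...,0],h[...,1],h[...,2]
    return dict(red=((H<6)|(H>174))&(S>150)&(V>60),yellow=(H>20)&(H<33)&(S>150)&(V>90),blue=(H>105)&(H<125)&(S>150)&(V>70),green=(H>50)&(H<85)&(S>110)&(V>60))
E
python3 - <<'E'
from h import *
C={}
roi={'top':(270,215,130,100),'side':(225,220,140,110)}
for n in roi:
    im=cv2.imread(f'pics/{n}0.png')[:,:,::-1].copy(); x,y,w,h=roi[n]
    for k,m in masks(im).items():
        mm=np.zeros_like(m);mm[y:y+h,x:x+w]=m[y:y+h,x:x+w]
        c=cents(im,mm,3);print(n,k,c)
        if k in('blue','yellow'):
            for cc in c: print('  ',onz(cam(n),cc[0],48).round(1))
        if k in ('red',):
            for cc in c: print('  ',onz(cam(n),cc[0],100).round(1))
        if k in ('green',):
            for cc in c: print('  ',onz(cam(n),cc[0],46).round(1))
    cv2.imwrite(f'pics/{n}0z.png',cv2.resize(im[y:y+h,x:x+w,::-1],None,fx=5,fy=5,interpolation=cv2.INTER_CUBIC))
E
```

```text
top red [([310.7, 267.2], 52)]
   [523.5  61.9 100. ]
top yellow [([339.5, 264.7], 30)]
   [536.8 -12.3  48. ]
top blue [([364.3, 258.9], 51)]
   [550.6 -78.3  48. ]
top green []
side red [([273.8, 240.6], 76)]
   [524.7  62.9 100. ]
side yellow [([300.5, 273.7], 14)]
   [537.7 -13.9  48. ]
side blue [([324.3, 288.3], 58)]
   [550.6 -79.2  48. ]
side green []
```

View pics/top0z.png

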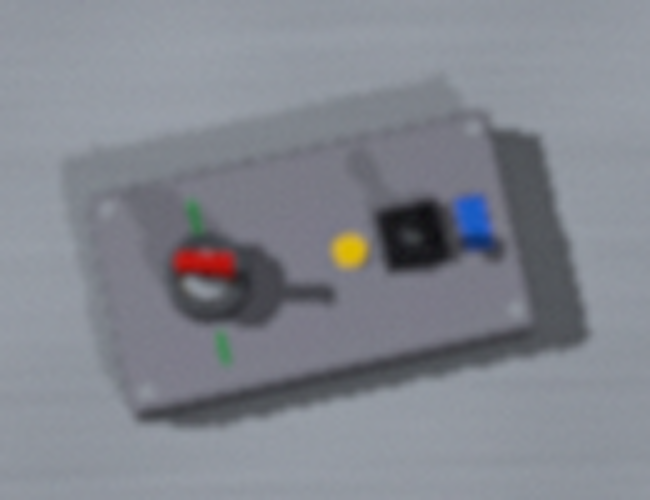

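View pics/side0z.png

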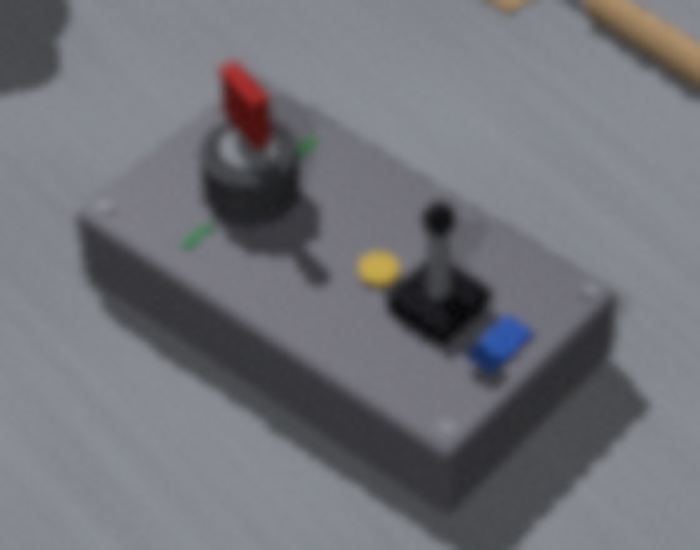

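```bash
cat >> h.py <<'E'
def frame(yaw): # tool down
    c,s=np.cos(yaw),np.sin(yaw); return np.array([[c,s,0],[s,-c,0],[0,0,-1.]])
def plan(p0,yaw0,p1,yaw1,n):
    p0,p1=np.array(p0,float),np.array(p1,float);p=p0.copy();y=yaw0;out=[]
    for i in range(n):
        tgt=p0+(p1-p0)*(i+1)/n
        o=(frame(y).T@(tgt-p)/1000).round(3); tw=round(np.degrees(-(yaw1-yaw0)/n),1)
        out.append((o.tolist(),tw)); p=p+frame(y)@o*1000; y-=np.radians(tw)
    for o in out: print(o)
    print('end',p.round(1),round(y,3))
E
python3 - <<'E'
from h import *
im=cv2.imread('pics/top0.png')[:,:,::-1].copy()
m=masks(im)['red'];m[:, :290]=0;m[:,340:]=0
ys,xs=np.nonzero(m);print(cv2.minAreaRect(np.stack([xs,ys],1).astype(np.float32)))
a=np.arctan2(-13.4,65.8);print('box yaw',-a)
o=status.get_obs()
plan(o['tool_pos'],o['tcp_rot'][2],(523.5,62.2,404),1.47,14)
E
```

```text
((310.54876708984375, 267.06097412109375), (11.264017105102539, 4.858987808227539), 6.340191841125488)
box yaw 0.20090021839819666
([-0.034, -0.022, 0.0], np.float64(5.6))
([-0.037, -0.019, 0.0], np.float64(5.6))
([-0.038, -0.015, 0.0], np.float64(5.6))
([-0.039, -0.011, 0.0], np.float64(5.6))
([-0.04, -0.008, 0.0], np.float64(5.6))
([-0.041, -0.003, 0.0], np.float64(5.6))
([-0.041, 0.001, 0.0], np.float64(5.6))
([-0.041, 0.004, 0.0], np.float64(5.6))
([-0.04, 0.009, 0.0], np.float64(5.6))
([-0.039, 0.012, 0.0], np.float64(5.6))
([-0.038, 0.016, 0.0], np.float64(5.6))
([-0.035, 0.02, 0.0], np.float64(5.6))
([-0.034, 0.023, 0.0], np.float64(5.6))
([-0.031, 0.026, 0.0], np.float64(5.6))
end [523.2  62.7 404.2] 1.472
```

play_rows(commands=[{"offset": [-0.034,-0.022,0],"twist": 5.6},{"offset": [-0.037,-0.019,0],"twist": 5.6},{"offset": [-0.038,-0.015,0],"twist": 5.6},{"offset": [-0.039,-0.011,0],"twist": 5.6},{"offset": [-0.04,-0.008,0],"twist": 5.6}], jaw=0)

```text
time: 0.65
tool_pos: [287.0, 343.2, 404.6]
tcp_rot: [-3.142, -0.0, 2.348]
contact_force: [1.0, 0.3, -0.0]
grip_width: 92.3
```

play_rows(commands=[{"offset": [-0.041,-0.003,0],"twist": 5.6},{"offset": [-0.041,0.001,0],"twist": 5.6},{"offset": [-0.041,0.004,0],"twist": 5.6},{"offset": [-0.04,0.009,0],"twist": 5.6},{"offset": [-0.039,0.012,0],"twist": 5.6}])

```text
time: 1.15
tool_pos: [419.2, 186.1, 404.6]
tcp_rot: [-3.142, -0.0, 1.859]
contact_force: [0.8, 0.4, -0.0]
grip_width: 92.1
```

play_rows(commands=[{"offset": [-0.038,0.016,0],"twist": 5.6},{"offset": [-0.035,0.02,0],"twist": 5.6},{"offset": [-0.034,0.023,0],"twist": 5.6},{"offset": [-0.031,0.026,0],"twist": 5.6},{"offset": [0,0,0],"twist": 0}])

```text
time: 1.65
tool_pos: [525.6, 59.3, 404.0]
tcp_rot: [3.141, 0.001, 1.466]
contact_force: [0.0, 0.9, -0.3]
grip_width: 92.0
```

```bash
python3 - <<'E'
from h import *
o=status.get_obs();print(o['time'],o['tool_pos'],o['tcp_rot'],o['contact_force'],o['joint_positions'])
im=viewer.capture('wrist');cv2.imwrite('pics/w1.png',im[:,:,::-1])
c=cam('wrist',o)
for k,m in masks(im).items():
    for cc in cents(im,m,60): print(k,cc,onz(c,cc[0],{'red':115,'green':45.5}.get(k,48)).round(1))
E
```

```text
1.65 [525.57221475  59.34391641 404.00432138] [3.14088503e+00 1.01705694e-03 1.46577420e+00] [ 0.02324065  0.9075628  -0.2939478 ] [-3.22325631e-02  3.49648707e-01  1.51480409e+00 -1.11370505e-03
  1.27650824e+00  7.31119033e-02]
red ([312.7, 233.6], 634) [523.   67.2 115. ]
yellow ([338.7, 297.4], 261) [536.8  -9.6  48. ]
green ([355.5, 203.6], 92) [558.2  71.2  45.5]
green ([272.6, 228.3], 92) [487.3  57.5  45.5]
```

View pics/w1.png

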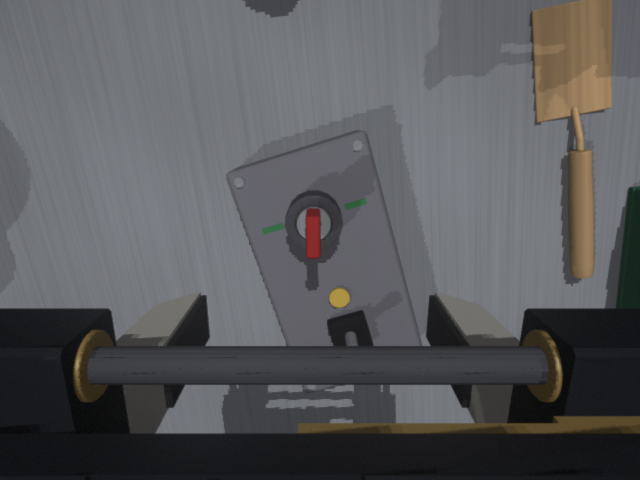

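The wrist view shows the key at (313,234) in its collar, the green marks at (355,204) and (273,228), and the yellow tile at (339,297). The marks' midpoint agrees with the other estimates to within 2 mm.

```bash
python3 - <<'E'
from h import *
im=cv2.imread('pics/w1.png')[:,:,::-1].copy()
o=status.get_obs();c=cam('wrist',o)
m=masks(im)['red']
ys,xs=np.nonzero(m);print(xs.min(),xs.max(),ys.min(),ys.max())
for y in range(205,262,4): print(y,xs[ys==y].min() if (ys==y).any() else None, xs[ys==y].max() if (ys==y).any() else None, im[y,313])
v=im[...,0]
mt=m&(v>150)
ys,xs=np.nonzero(mt);r=cv2.minAreaRect(np.stack([xs,ys],1).astype(np.float32));print(r,mt.sum())
P=np.array([onz(c,q,115) for q in cv2.boxPoints(r)]);print(P.round(1))
for i in range(4):
    d=P[(i+1)%4]-P[i];print(np.linalg.norm(d),np.arctan2(d[1],d[0]))
cv2.imwrite('pics/w1z.png',cv2.resize(im[180:330,240:400,::-1],None,fx=4,fy=4,interpolation=cv2.INTER_CUBIC))
E
```

```text
306 319 209 257
205 None None [53 53 56]
209 310 316 [97 38 40]
213 307 318 [99 35 35]
217 307 318 [136  41  41]
221 306 319 [138  41  42]
225 307 319 [139  43  43]
229 306 319 [138  43  43]
233 306 319 [138  42  42]
237 307 319 [138  42  42]
241 306 319 [137  41  41]
245 306 319 [137  42  41]
249 307 319 [137  42  42]
253 307 319 [137  42  42]
257 308 318 [114  37  38]
261 None None [60 60 63]
((0.0, 0.0), (0.0, 0.0), 0.0) 0
[[356.5 225.4 115. ]
 [356.5 225.4 115. ]
 [356.5 225.4 115. ]
 [356.5 225.4 115. ]]
0.0 0.0
0.0 0.0
0.0 0.0
0.0 0.0
```

View pics/w1z.png

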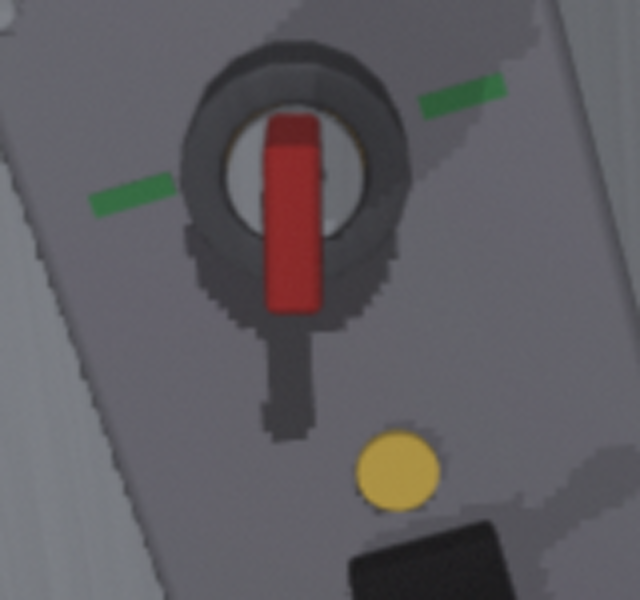

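```bash
python3 - <<'E'
from h import *
o=status.get_obs();c=cam('wrist',o)
for q in [(312.9,237.2),(312.9,216),(312.9,258),(306,237),(319.6,237)]: print(onz(c,q,115).round(1))
a=onz(c,(313,216),115);b=onz(c,(312.9,258),115);d=a-b;print(np.linalg.norm(d),np.arctan2(d[1],d[0]))
# yaw edge angle from cols: edge fits
print(o['tool_pos'])
E
```

```text
[521.1  66.7 115. ]
[522.6  81.1 115. ]
[519.5  52.1 115. ]
[516.5  67.3 115. ]
[525.5  66.3 115. ]
29.160992172174957 1.4638996958600456
[524.22771245  60.98707011 403.93971341]
```

play_rows(commands=[{"offset": [0,0,0.035],"twist": 0},{"offset": [0,0,0.035],"twist": 0},{"offset": [0,0,0],"twist": 0},{"offset": [0,0,0],"twist": 0}])

```text
time: 2.1
tool_pos: [523.0, 63.5, 335.2]
tcp_rot: [-3.141, -0.0, 1.474]
contact_force: [0.6, -0.2, -0.5]
grip_width: 92.1
```

```bash
python3 - <<'E'
from h import *
o=status.get_obs();print(o['time'],o['tool_pos'],o['tcp_rot'])
im=viewer.capture('wrist');cv2.imwrite('pics/w2.png',im[:,:,::-1])
print(status.get_obs()['tool_pos'])
c=cam('wrist',o)
for k,m in masks(im).items():
    for cc in cents(im,m,60): print(k,cc,onz(c,cc[0],{'red':115,'green':45.5}.get(k,48)).round(1))
m=masks(im)['red']
ys,xs=np.nonzero(m);print(xs.min(),xs.max(),ys.min(),ys.max())
for y in range(ys.min(),ys.max()+1,3): print(y,xs[ys==y].min() , xs[ys==y].max(), im[y,int(np.median(xs))])
cv2.imwrite('pics/w2z.png',cv2.resize(im[200:350,220:420,::-1],None,fx=4,fy=4,interpolation=cv2.INTER_CUBIC))
E
```

```text
2.1 [523.01452853  63.5240284  335.21261344] [-3.14065638e+00 -1.91504636e-04  1.47390969e+00]
[523.43716752  63.39969897 336.2153649 ]
red ([318.5, 273.2], 1147) [523.4  68.1 115. ]
yellow ([348.0, 338.8], 292) [537.5  -7.8  48. ]
blue ([382.3, 414.5], 230) [558.6 -74.3  48. ]
green ([370.1, 229.4], 158) [558.5  70.8  45.5]
green ([268.0, 258.4], 151) [487.8  57.1  45.5]
310 327 240 305
240 313 324 [100  37  38]
243 311 326 [99 33 35]
246 311 326 [101  33  34]
249 311 326 [101  34  35]
252 311 327 [104  35  36]
255 310 327 [141  41  41]
258 310 327 [142  42  41]
261 310 327 [142  42  43]
264 310 327 [142  42  41]
267 310 327 [141  41  42]
270 310 327 [142  43  43]
273 310 327 [142  43  43]
276 310 327 [140  41  41]
279 310 327 [141  43  42]
282 310 327 [140  40  41]
285 310 327 [140  40  40]
288 310 327 [141  42  41]
291 310 327 [141  42  42]
294 310 327 [140  41  41]
297 310 327 [140  42  42]
300 310 327 [140  43  42]
303 310 326 [138  41  41]
```

View pics/w2z.png

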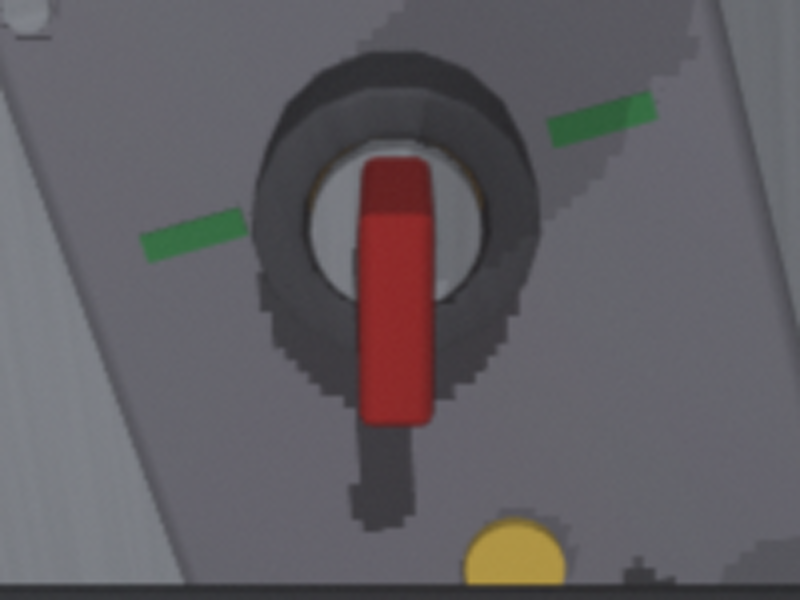

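```bash
python3 - <<'E'
from h import *
p=viewer.camera_params('wrist');Ti=np.linalg.inv(p['T_tool_cam']);f=240/np.tan(np.radians(p['fov_y'])/2)
for q in [(9.5,46,178),(9.5,-46,178),(-9.5,46,178),(9.5,46,140),(-9.5,46,140)]:
    v=(Ti@np.array([*q,1]))[:3];print(q,f*v[0]/v[2]+p['cx'],f*v[1]/v[2]+p['cy'])
o=dict(tool_pos=np.array([523.0,63.5,335.5]),tcp_rot=[-3.1415,0,1.474]);c=cam('wrist',o)
print('key',onz(c,(319,279.7),115), 'collar', onz(c,(319,255.3),73))
# fixed cams
im=cv2.imread('pics/top0.png');
for n,uv in (('top',(310.7,267.2)),('side',(273.8,240.6))):
    for z in (100,110,115): print(n,z,onz(cam(n),uv,z).round(1))
print(tri(cam('top'),(310.7,267.2),cam('side'),(273.8,240.6)))
print(tri(cam('top'),(339.5,264.7),cam('side'),(300.5,273.7)),tri(cam('top'),(364.3,258.9),cam('side'),(324.3,288.3)))
im=cv2.imread('pics/w2.png');cv2.imwrite('pics/w2f.png',im[260:480,0:640])
E
```

```text
(9.5, 46, 178) 430.1370088996812 296.94349817203806
(9.5, -46, 178) 206.39194965339 296.8803544922733
(-9.5, 46, 178) 426.70370586731525 338.4390531231818
(9.5, 46, 140) 460.7996457157104 343.51157792662866
(-9.5, 46, 140) 455.2876737065186 394.09718364717503
key [523.51670488  64.3720656  115.        ] collar [523.64095177  64.36723801  73.        ]
top 100 [523.5  61.9 100. ]
top 110 [521.9  61.6 110. ]
top 115 [521.1  61.4 115. ]
side 100 [524.7  62.9 100. ]
side 110 [518.9  54.3 110. ]
side 115 [516.  50. 115.]
(array([523.57132119,  61.74500971, 101.41167649]), np.float64(0.6017246420985775))
(array([537.69539715, -12.70523337,  46.67363802]), np.float64(1.4662943147571135)) (array([550.98783638, -78.49567151,  46.95332347]), np.float64(0.37437213336587605))
```

View pics/w2f.png

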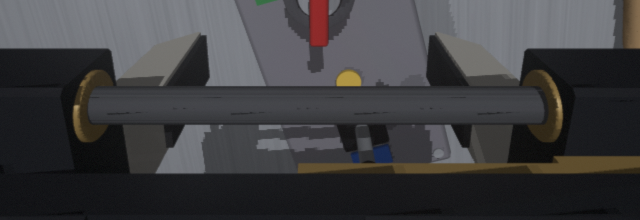

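Tool yaw is aligned with the paddle (its edges are constant at columns 310–327), and the tool axis is within 1 mm of the lock. I descend and grip high on the paddle so the tips clear the rim after the drop.

play_rows(commands=[{"offset": [0,0,0.034],"twist": 0},{"offset": [0,0,0.033],"twist": 0},{"offset": [0,0,0],"twist": 0},{"offset": [0,0,0],"twist": 0}])

```text
time: 2.55
tool_pos: [523.9, 63.0, 269.5]
tcp_rot: [3.14, -0.0, 1.473]
contact_force: [-0.2, -0.8, 0.1]
grip_width: 91.8
```

play_rows(commands=[{"offset": [0,0,0],"twist": 0},{"offset": [0,0,0],"twist": 0},{"offset": [0,0,0],"twist": 0},{"offset": [0,0,0],"twist": 0},{"offset": [0,0,0],"twist": 0}], jaw=255)

```text
time: 3.05
tool_pos: [523.3, 62.8, 268.0]
tcp_rot: [3.141, -0.0, 1.472]
contact_force: [0.9, 0.1, 0.2]
grip_width: 56.3
```

play_rows(commands=[{"offset": [0,0,0],"twist": 0},{"offset": [0,0,0],"twist": 0},{"offset": [0,0,0],"twist": 0},{"offset": [0,0,0],"twist": 0},{"offset": [0,0,0],"twist": 0}])

```text
time: 3.55
tool_pos: [523.3, 62.8, 267.7]
tcp_rot: [-3.142, -0.0, 1.472]
contact_force: [0.6, 0.1, -0.4]
grip_width: 16.6
```

```bash
python3 - <<'E'
from h import *
o=status.get_obs();print(o)
for n in ('side','wrist'):
    im=viewer.capture(n);cv2.imwrite(f'pics/{n}3.png',im[:,:,::-1])
im=cv2.imread('pics/side3.png');cv2.imwrite('pics/side3z.png',cv2.resize(im[160:330,190:380],None,fx=4,fy=3.5,interpolation=cv2.INTER_CUBIC))
E
```

```text
{'time': 3.55, 'joint_positions': array([-2.60583664e-02,  4.96589018e-01,  1.70056938e+00,  1.23596228e-04,
        9.44484182e-01,  7.22094775e-02]), 'dq': array([ 9.57152804e-05, -2.29401927e-03,  7.44290343e-04,  6.94712997e-04,
        1.41792438e-03, -1.98550887e-04]), 'tau': array([-1.18032334e-03, -4.61174476e+01, -1.96034843e+01,  6.80984370e-02,
        3.19684600e-02,  7.05536809e-05]), 'tool_pos': array([523.25593875,  62.80169658, 267.68178866]), 'tcp_rot': array([-3.14153563e+00, -9.62698652e-05,  1.47245603e+00]), 'contact_force': array([ 0.57191382,  0.09817727, -0.42230467]), 'moment': array([-0.04381884,  0.06412323,  0.01195184]), 'grip_width': 16.616416834056285}
```

View pics/side3z.png

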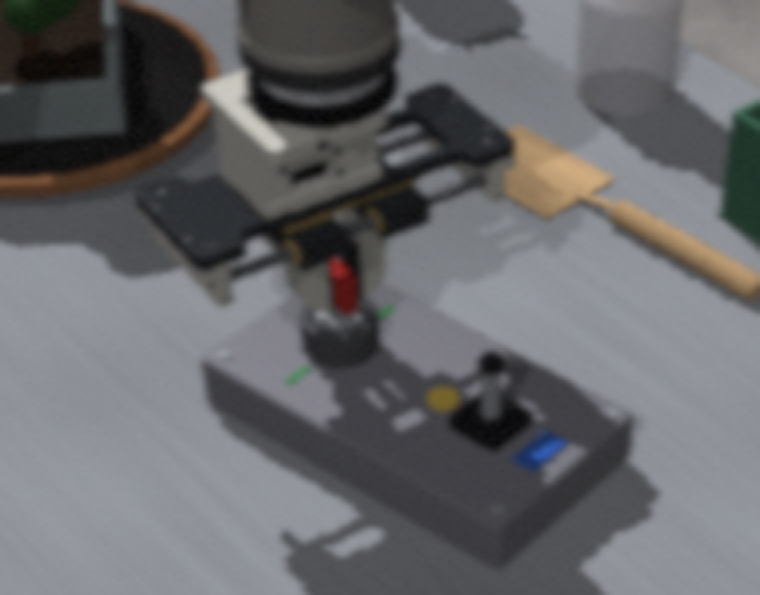

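View pics/wrist3.png

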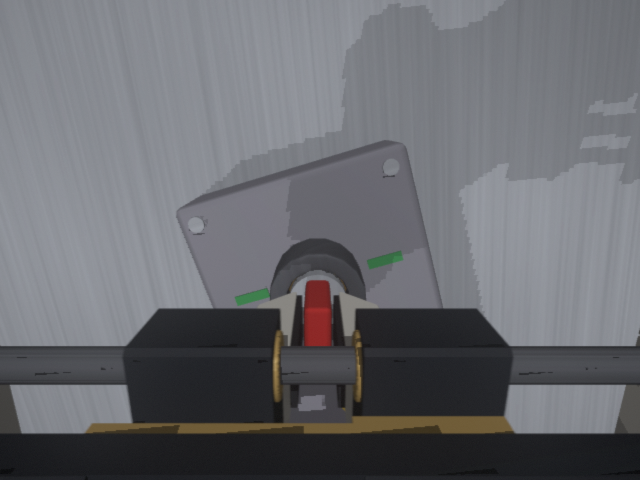

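The side view shows the fingers straddling the red paddle above the collar. The wrist view shows the paddle centred between the pads at column 317, with the jaws still closing.

play_rows(commands=[{"offset": [0,0,0],"twist": 0},{"offset": [0,0,0],"twist": 0},{"offset": [0,0,0],"twist": 0}])

```text
time: 3.95
tool_pos: [523.3, 62.8, 267.7]
tcp_rot: [3.142, -0.0, 1.472]
contact_force: [-0.4, -0.1, -0.7]
grip_width: 9.8
```

play_rows(commands=[{"offset": [0,0,0.001],"twist": 0},{"offset": [0,0,0],"twist": 0}])

```text
time: 4.15
tool_pos: [523.3, 62.8, 267.5]
tcp_rot: [3.141, -0.0, 1.473]
contact_force: [-2.3, 0.5, 6.9]
grip_width: 9.8
```

```bash
python3 - <<'E'
from h import *
o=status.get_obs();print(o)
E
```

```text
{'time': 4.15, 'joint_positions': array([-2.60316555e-02,  4.96709252e-01,  1.70097776e+00,  4.24546219e-05,
        9.43278400e-01,  7.21910631e-02]), 'dq': array([-0.00049653, -0.00198126,  0.00071042, -0.00201769, -0.00131209,
        0.00066059]), 'tau': array([-1.02899729e-01, -4.27694464e+01, -1.89290053e+01,  1.03738660e-01,
       -7.01251589e-01, -1.47341088e-03]), 'tool_pos': array([523.26480424,  62.80618233, 267.50469253]), 'tcp_rot': array([ 3.14096953e+00, -7.95343378e-05,  1.47254872e+00]), 'contact_force': array([-2.28473303,  0.4637139 ,  6.92114094]), 'moment': array([-0.12961373,  0.48916863,  0.02586196]), 'grip_width': 9.826138665933604}
```

play_rows(commands=[{"offset": [0,0,0],"twist": 5},{"offset": [0,0,0],"twist": 5},{"offset": [0,0,0.0005],"twist": 5},{"offset": [0,0,0],"twist": 0}])

```text
time: 4.55
tool_pos: [523.8, 62.8, 267.3]
tcp_rot: [3.139, -0.001, 1.208]
contact_force: [-0.3, 0.3, 5.3]
grip_width: 10.2
```

play_rows(commands=[{"offset": [0,0,0],"twist": 2},{"offset": [0,0,0],"twist": 1}])

```text
time: 4.75
tool_pos: [523.8, 62.8, 267.3]
tcp_rot: [3.139, -0.001, 1.157]
contact_force: [0.1, -0.6, 6.4]
grip_width: 9.7
```

play_rows(commands=[{"offset": [0,0,0],"twist": 1.5},{"offset": [0,0,0],"twist": 1.5}])

```text
time: 4.95
tool_pos: [523.4, 62.8, 266.6]
tcp_rot: [3.141, -0.001, 1.105]
contact_force: [0.4, -0.4, -1.0]
grip_width: 9.8
```

The contact force fell to 0 and z dropped, so the slot is probably found. I press down now.

play_rows(commands=[{"offset": [0,0,0.003],"twist": 0.5},{"offset": [0,0,0.002],"twist": 0}])

```text
time: 5.15
tool_pos: [523.1, 62.8, 260.7]
tcp_rot: [-3.141, 0.0, 1.097]
contact_force: [0.4, -0.0, -0.7]
grip_width: 9.7
```

play_rows(commands=[{"offset": [0,0,0.002],"twist": 0},{"offset": [0,0,0.0015],"twist": 0},{"offset": [0,0,0.001],"twist": 0},{"offset": [0,0,0],"twist": 0}])

```text
time: 5.55
tool_pos: [523.1, 62.8, 257.6]
tcp_rot: [-3.142, 0.0, 1.098]
contact_force: [-3.7, 0.4, 10.0]
grip_width: 9.9
```

The key has dropped 10 mm and bottomed with 10 N. Next I turn it to the stop.

play_rows(commands=[{"offset": [0,0,-0.0005],"twist": 5},{"offset": [0,0,0],"twist": 7},{"offset": [0,0,0],"twist": 7},{"offset": [0,0,0],"twist": 7},{"offset": [0,0,0],"twist": 7}])

```text
time: 6.05
tool_pos: [523.2, 62.9, 257.7]
tcp_rot: [3.142, -0.0, 0.517]
contact_force: [-1.0, -0.0, 4.2]
grip_width: 9.5
```

play_rows(commands=[{"offset": [0,0,0],"twist": 7},{"offset": [0,0,0],"twist": 5},{"offset": [0,0,0],"twist": 3},{"offset": [0,0,0],"twist": 0}])

```text
time: 6.45
tool_pos: [523.2, 62.9, 257.7]
tcp_rot: [-3.142, -0.0, 0.259]
contact_force: [-2.0, 0.5, 5.4]
grip_width: 9.8
```

```bash
python3 - <<'E'
from h import *
o=status.get_obs();print(o['time'],o['tool_pos'],o['tcp_rot'],o['contact_force'],o['moment'],o['joint_positions'][5])
im=viewer.capture('wrist');cv2.imwrite('pics/w4.png',im[:,:,::-1])
E
```

```text
6.45 [523.20934598  62.87396375 257.66054215] [-3.14151158e+00 -2.04222500e-04  2.58950702e-01] [-1.96004312  0.47657764  5.38965173] [-0.02071253  0.49300706  0.04482088] 1.2858112135238975
```

View pics/w4.png

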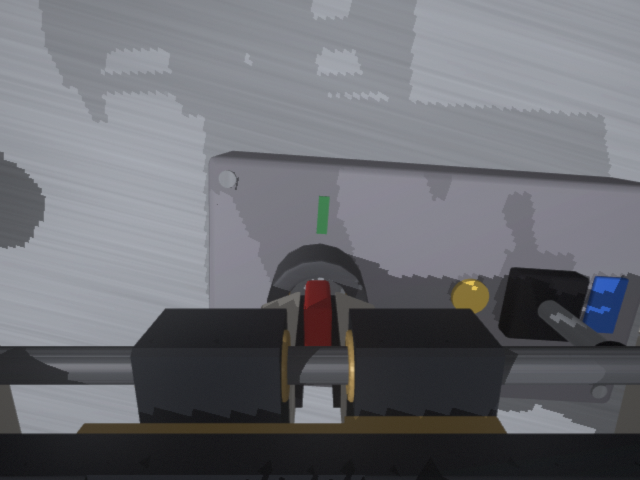

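The green mark at (322,215) is still slightly turned relative to the tool. I continue in fine steps.

play_rows(commands=[{"offset": [0,0,0],"twist": 1.5},{"offset": [0,0,0],"twist": 1},{"offset": [0,0,0],"twist": 0}])

```text
time: 6.8
tool_pos: [523.2, 62.9, 257.6]
tcp_rot: [-3.141, -0.0, 0.216]
contact_force: [-2.3, 0.6, 5.7]
grip_width: 10.0
```

```bash
python3 - <<'E'
from h import *
o=status.get_obs();print(o['tcp_rot'],o['contact_force'],o['moment'],o['tau'][5])
E
```

```text
[-3.14148493e+00 -1.86263009e-04  2.16486674e-01] [-2.30314162  0.60213733  5.7010357 ] [0.00164633 0.57560287 0.05440684] 0.214381143450737
```

play_rows(commands=[{"offset": [0,0,0],"twist": 1},{"offset": [0,0,0],"twist": 0}])

```text
time: 7.0
tool_pos: [523.2, 62.9, 257.7]
tcp_rot: [-3.141, -0.0, 0.199]
contact_force: [-1.9, 0.6, 5.8]
grip_width: 10.0
```

```bash
python3 - <<'E'
from h import *
o=status.get_obs();print(o['tcp_rot'],o['contact_force'],o['moment'],o['tau'][5])
E
```

```text
[-3.14149796e+00 -2.51130163e-04  1.99055047e-01] [-1.93544197  0.5829989   5.77108336] [-0.00989266  0.52508933  0.06399779] 0.2051840303465724
```

play_rows(commands=[{"offset": [0,0,0],"twist": 1},{"offset": [0,0,0],"twist": 0}])

```text
time: 7.2
tool_pos: [523.2, 62.9, 257.7]
tcp_rot: [-3.142, -0.0, 0.182]
contact_force: [-1.8, -0.0, 4.4]
grip_width: 10.2
```

```bash
python3 - <<'E'
from h import *
o=status.get_obs();print(o['tcp_rot'],o['contact_force'],o['moment'],o['tau'][5])
im=cv2.imread('pics/w4.png')[:,:,::-1].copy();m=masks(im)['green'];c=cam('wrist',dict(tool_pos=[523.2,62.9,257.7],tcp_rot=[-3.1415,0,.259]))
n,l,s,_=cv2.connectedComponentsWithStats(m.astype(np.uint8));print(s)
ys,xs=np.nonzero(m);P=np.array([onz(c,q,45.3)[:2] for q in zip(xs,ys)]);e=np.linalg.svd(P-P.mean(0))[2][0];print(P.mean(0),np.arctan2(e[1],e[0]))
E
```

```text
[-3.14150367e+00 -2.21032148e-04  1.81619483e-01] [-1.78438459 -0.02750562  4.4163254 ] [-0.00981812  0.48955843  0.07984654] 0.20515866111963987
[[     0      0    640    480 306878]
 [   317    197     12     37    322]]
[558.25175191  70.58018735] -2.9533705145419287
```

play_rows(commands=[{"offset": [0,0,0],"twist": 1},{"offset": [0,0,0],"twist": 1},{"offset": [0,0,0],"twist": 0}])

```text
time: 7.5
tool_pos: [523.2, 62.9, 257.7]
tcp_rot: [-3.141, -0.0, 0.147]
contact_force: [-2.1, -0.3, 5.6]
grip_width: 10.0
```

```bash
python3 - <<'E'
from h import *
o=status.get_obs();print(o['tcp_rot'],o['contact_force'],o['moment'],o['tau'][5])
E
```

```text
[-3.14148063e+00 -2.38553884e-04  1.46720497e-01] [-2.05697959 -0.32768484  5.64355795] [-0.02661287  0.57786431  0.05279988] 0.21133949048817158
```

play_rows(commands=[{"offset": [0,0,0],"twist": 1},{"offset": [0,0,0],"twist": 1},{"offset": [0,0,0],"twist": 0}])

```text
time: 7.8
tool_pos: [523.2, 62.9, 257.7]
tcp_rot: [-3.141, -0.0, 0.112]
contact_force: [-2.4, 0.9, 5.2]
grip_width: 9.9
```

```bash
python3 - <<'E'
from h import *
o=status.get_obs();print(o['tcp_rot'],o['contact_force'],o['moment'],o['tau'][5])
E
```

```text
[-3.14146888e+00 -2.25874989e-04  1.11745656e-01] [-2.43650255  0.94774116  5.17325433] [0.00345269 0.48657253 0.0994874 ] 0.21131223533302546
```

play_rows(commands=[{"offset": [0,0,0],"twist": 1},{"offset": [0,0,0],"twist": 1},{"offset": [0,0,0],"twist": 0}])

```text
time: 8.1
tool_pos: [523.2, 62.9, 257.7]
tcp_rot: [3.142, -0.0, 0.078]
contact_force: [-1.9, 0.3, 5.5]
grip_width: 9.7
```

```bash
python3 - <<'E'
from h import *
o=status.get_obs();print(o['tcp_rot'],o['contact_force'],o['moment'],o['tau'][5])
im=viewer.capture('wrist');cv2.imwrite('pics/w5.png',im[:,:,::-1])
cv2.imwrite('pics/w5z.png',cv2.resize(im[180:420,220:420,::-1],None,fx=2.5,fy=2.5,interpolation=cv2.INTER_CUBIC))
E
```

```text
[ 3.14155776e+00 -2.01320734e-04  7.75205281e-02] [-1.87045668  0.31846473  5.46388113] [0.06660912 0.54013378 0.33894374] 0.4765908792614937
```

View pics/w5z.png

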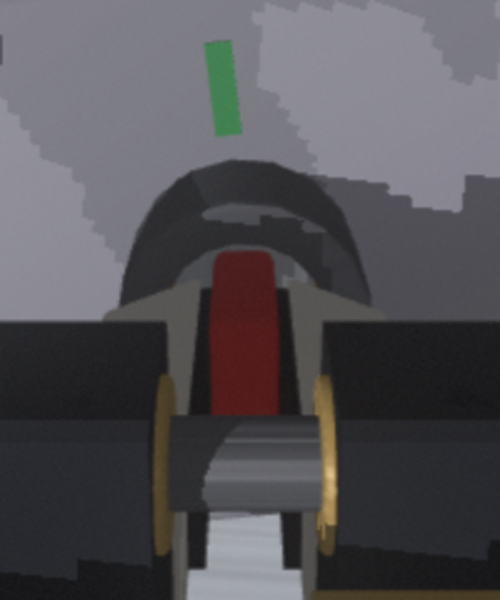

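The moment jumped from 0.10 to 0.34 N m, so the rotor stop is reached. The paddle is about 0.08–0.1 rad past the marks because of blade play in the slot. I ease it back 4.5° within that play, then release and lift.

play_rows(commands=[{"offset": [0,0,-0.0005],"twist": -2.5},{"offset": [0,0,0],"twist": -2},{"offset": [0,0,0],"twist": 0}])

```text
time: 8.45
tool_pos: [523.3, 62.8, 257.7]
tcp_rot: [-3.142, -0.0, 0.156]
contact_force: [0.6, 0.9, 1.0]
grip_width: 9.6
```

```bash
python3 - <<'E'
from h import *
o=status.get_obs();print(o['tcp_rot'],o['contact_force'],o['moment'],o['tau'][5])
E
```

```text
[-3.14150702e+00 -1.47256271e-04  1.55845338e-01] [0.61915808 0.94969372 1.02349813] [-0.00944128  0.20952557 -0.05727667] -0.36571419797837734
```

play_rows(commands=[{"offset": [0,0,0],"twist": 0},{"offset": [0,0,0],"twist": 0},{"offset": [0,0,0],"twist": 0},{"offset": [0,0,0],"twist": 0},{"offset": [0,0,0],"twist": 0}], jaw=140)

```text
time: 8.95
tool_pos: [523.3, 62.8, 257.7]
tcp_rot: [-3.142, -0.0, 0.155]
contact_force: [1.1, 0.3, 0.2]
grip_width: 40.5
```

play_rows(commands=[{"offset": [0,0,-0.01],"twist": 0},{"offset": [0,0,-0.02],"twist": 0},{"offset": [0,0,-0.03],"twist": 0},{"offset": [0,0,-0.03],"twist": 0},{"offset": [0,0,0],"twist": 0}])

```text
time: 9.45
tool_pos: [524.2, 62.8, 352.6]
tcp_rot: [3.14, -0.009, 0.155]
contact_force: [0.1, -0.2, -1.0]
grip_width: 41.6
```

```bash
python3 - <<'E'
from h import *
o=status.get_obs();print(o['time'],o['tool_pos'],o['tcp_rot'],o['contact_force'],o['moment'],o['grip_width'])
im=viewer.capture('wrist');cv2.imwrite('pics/w6.png',im[:,:,::-1])
c=cam('wrist',o)
for k,m in masks(im).items():
    for cc in cents(im,m,60): print(k,cc,onz(c,cc[0],{'red':105,'green':45.5}.get(k,48)).round(1))
im=viewer.capture('side');cv2.imwrite('pics/side6z.png',cv2.resize(im[180:330,200:360,::-1],None,fx=4,fy=4,interpolation=cv2.INTER_CUBIC))
E
```

```text
9.45 [524.16942322  62.83341823 352.55840609] [ 3.14009487 -0.00882073  0.1548324 ] [ 0.14945933 -0.21054947 -0.96348239] [-0.06242233  0.10374373 -0.02278028] 41.61543913975151
red ([316.2, 264.7], 783) [525.   64.1 105. ]
yellow ([422.6, 238.2], 426) [537.6 -10.3  48. ]
blue ([518.2, 233.2], 827) [551.6 -76.4  48. ]
green ([314.4, 191.5], 131) [558.2  70.8  45.5]
```

View pics/w6.png

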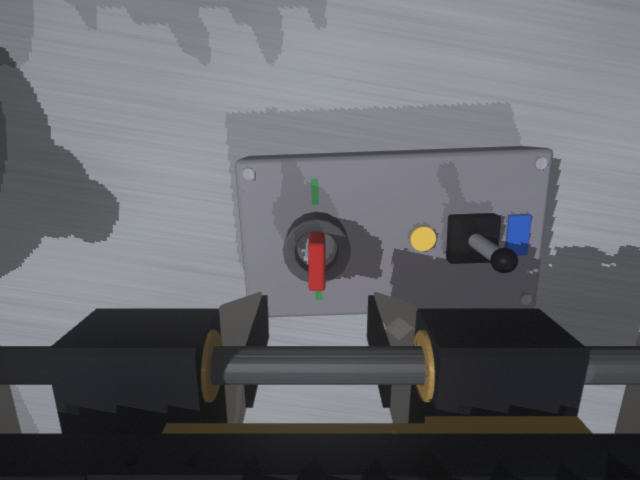

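View pics/side6z.png

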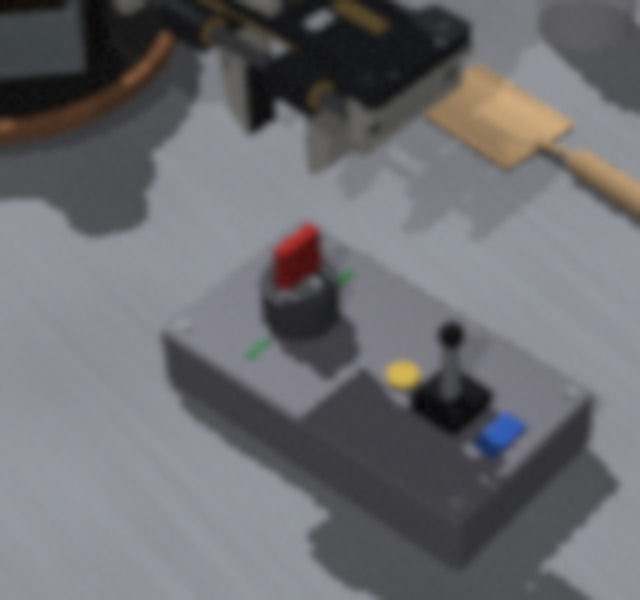

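The wrist view shows the key home, with the paddle at (317,262) nearly in line with the marks (about 0.04 rad) and the toggle upright with the blue tile beyond it. I close the jaw, move beside the toggle on the yellow side and descend.

```bash
python3 - <<'E'
from h import *
plan((523.3,62.8,352.6),.155,(536.8,-5.4,352.6),.19,3)
E
```

```text
([0.001, 0.023, 0.0], np.float64(-0.7))
([0.001, 0.023, 0.0], np.float64(-0.7))
([-0.0, 0.023, 0.0], np.float64(-0.7))
end [536.8  -4.9 352.6] 0.192
```

play_rows(commands=[{"offset": [0.001,0.023,0],"twist": -0.7},{"offset": [0.001,0.023,0],"twist": -0.7},{"offset": [0,0.023,0],"twist": -0.7},{"offset": [0,0,0],"twist": 0},{"offset": [0,0,0],"twist": 0}], jaw=255)

```text
time: 10.05
tool_pos: [536.4, -5.0, 346.7]
tcp_rot: [-3.14, 0.002, 0.19]
contact_force: [0.5, 0.0, 0.1]
grip_width: 6.0
```

play_rows(commands=[{"offset": [0,0,0.03],"twist": 0},{"offset": [0,0,0.03],"twist": 0},{"offset": [0,0,0.01],"twist": 0},{"offset": [0,0,0],"twist": 0},{"offset": [0,0,0],"twist": 0}])

```text
time: 10.55
tool_pos: [537.1, -4.5, 278.5]
tcp_rot: [3.141, -0.001, 0.192]
contact_force: [0.6, 0.3, 0.9]
grip_width: 0.3
```

```bash
python3 - <<'E'
from h import *
o=status.get_obs();print(o['time'],o['tool_pos'],o['tcp_rot'],o['contact_force'],o['moment'],o['grip_width'])
im=viewer.capture('wrist');cv2.imwrite('pics/w7.png',im[:,:,::-1])
im=viewer.capture('side');cv2.imwrite('pics/side7z.png',cv2.resize(im[180:330,200:360,::-1],None,fx=4,fy=4,interpolation=cv2.INTER_CUBIC))
E
```

```text
10.55 [537.05377256  -4.50915041 278.54781449] [ 3.14140212e+00 -1.02509983e-03  1.91899523e-01] [0.63833177 0.3367604  0.90240807] [-0.02989578  0.11024805 -0.01416988] 0.32945431985919127
```

View pics/w7.png

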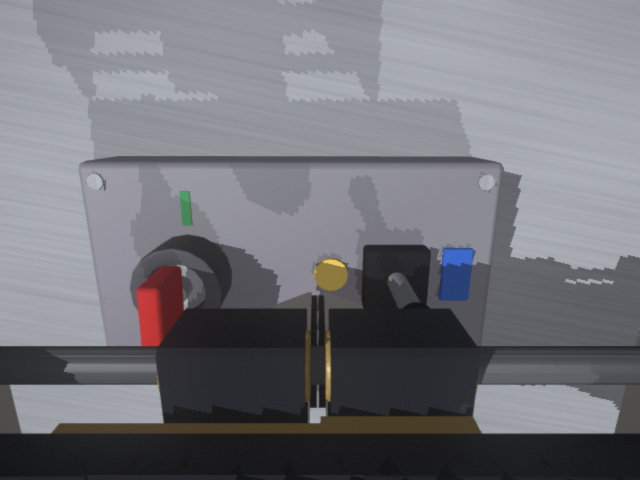

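View pics/side7z.png

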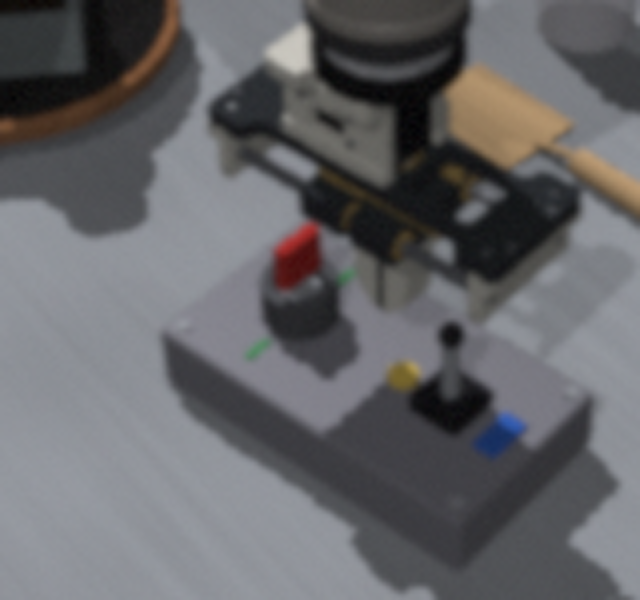

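The wrist view shows the closed fingers between the lock and the toggle, with the toggle rod at (400,290) and the blue tile at (456,275) ahead. The key is unmoved. I descend and push along tool +y.

play_rows(commands=[{"offset": [0,0,0.014],"twist": 0},{"offset": [0,0,0],"twist": 0},{"offset": [0,0.006,0],"twist": 0},{"offset": [0,0.005,0],"twist": 0},{"offset": [0,0,0],"twist": 0}])

```text
time: 11.15
tool_pos: [539.2, -16.6, 264.4]
tcp_rot: [3.141, -0.001, 0.19]
contact_force: [-0.5, 0.1, -0.5]
grip_width: 0.6
```

play_rows(commands=[{"offset": [0,0.004,0],"twist": 0},{"offset": [0,0.004,0],"twist": 0},{"offset": [0,0,0],"twist": 0}])

```text
time: 11.45
tool_pos: [540.4, -24.0, 263.8]
tcp_rot: [3.142, -0.0, 0.191]
contact_force: [-0.4, 1.0, 0.3]
grip_width: 0.6
```

play_rows(commands=[{"offset": [0,0.004,0],"twist": 0},{"offset": [0,0.004,0],"twist": 0},{"offset": [0,0,0],"twist": 0}])

```text
time: 11.75
tool_pos: [541.9, -31.8, 263.7]
tcp_rot: [-3.141, 0.0, 0.191]
contact_force: [0.4, 1.7, 0.2]
grip_width: 0.4
```

play_rows(commands=[{"offset": [0,0.004,0],"twist": 0},{"offset": [0,0.002,0],"twist": 0},{"offset": [0,0,0],"twist": 0}])

```text
time: 12.05
tool_pos: [542.9, -37.4, 263.4]
tcp_rot: [-3.141, 0.001, 0.191]
contact_force: [0.3, 2.7, -1.4]
grip_width: 0.1
```

```bash
python3 - <<'E'
from h import *
o=status.get_obs();print(o['time'],o['tool_pos'],o['contact_force'],o['moment'])
im=viewer.capture('side');cv2.imwrite('pics/side8z.png',cv2.resize(im[180:330,200:360,::-1],None,fx=4,fy=4,interpolation=cv2.INTER_CUBIC))
E
```

```text
12.05 [542.9216032  -37.43003386 263.40258671] [ 0.26234355  2.69447608 -1.38644888] [ 0.40110339  0.17858645 -0.03489625]
```

View pics/side8z.png

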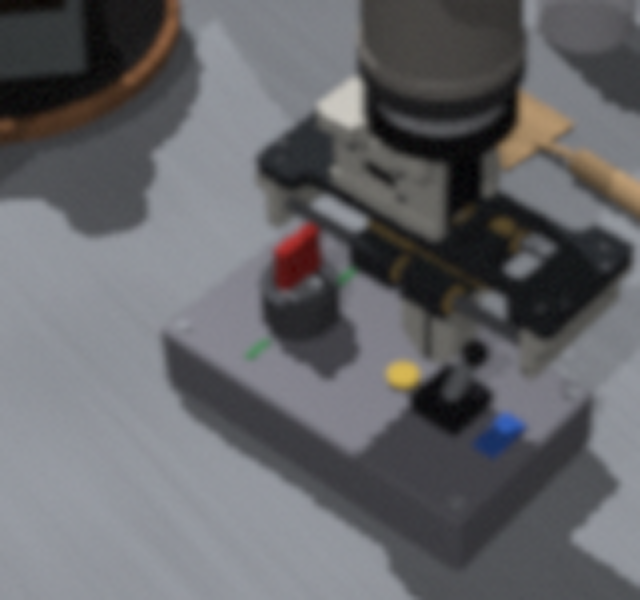

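The knob is tilting towards the blue tile, now at zoom (475,352). I push on in small steps until the stop is felt.

play_rows(commands=[{"offset": [0,0.002,0],"twist": 0},{"offset": [0,0,0],"twist": 0}])

```text
time: 12.3
tool_pos: [543.2, -39.3, 263.5]
tcp_rot: [-3.141, 0.001, 0.191]
contact_force: [-0.6, 3.4, -1.9]
grip_width: 0.3
```

play_rows(commands=[{"offset": [0,0.001,0],"twist": 0},{"offset": [0,0,0],"twist": 0}])

```text
time: 12.5
tool_pos: [543.5, -40.3, 263.6]
tcp_rot: [-3.141, 0.0, 0.191]
contact_force: [-0.7, 2.9, -1.2]
grip_width: 0.6
```

play_rows(commands=[{"offset": [0,0.001,0],"twist": 0},{"offset": [0,0,0],"twist": 0}])

```text
time: 12.7
tool_pos: [543.7, -41.3, 263.7]
tcp_rot: [-3.141, 0.0, 0.191]
contact_force: [-0.8, 2.2, -1.1]
grip_width: 0.1
```

play_rows(commands=[{"offset": [0,0.001,0],"twist": 0},{"offset": [0,0,0],"twist": 0}])

```text
time: 12.9
tool_pos: [543.9, -42.1, 263.7]
tcp_rot: [-3.141, 0.0, 0.191]
contact_force: [-1.5, 4.0, -1.4]
grip_width: 0.3
```

play_rows(commands=[{"offset": [0,0.001,0],"twist": 0},{"offset": [0,0,0],"twist": 0}])

```text
time: 13.1
tool_pos: [544.0, -42.6, 263.6]
tcp_rot: [-3.14, 0.0, 0.191]
contact_force: [-1.1, 7.4, -0.5]
grip_width: 0.2
```

play_rows(commands=[{"offset": [0,0.001,0],"twist": 0},{"offset": [0,0,0],"twist": 0}])

```text
time: 13.3
tool_pos: [544.0, -43.1, 263.6]
tcp_rot: [-3.139, 0.001, 0.191]
contact_force: [-1.5, 10.6, -0.1]
grip_width: 0.3
```

The force rises steeply to 10.6 N, so the toggle is at its stop. I hold it there.

play_rows(commands=[{"offset": [0,0,0],"twist": 0},{"offset": [0,0,0],"twist": 0},{"offset": [0,0,0],"twist": 0},{"offset": [0,0,0],"twist": 0},{"offset": [0,0,0],"twist": 0}])

```text
time: 13.8
tool_pos: [544.0, -43.0, 263.6]
tcp_rot: [-3.139, 0.001, 0.191]
contact_force: [-1.8, 10.4, -0.7]
grip_width: 0.6
```

play_rows(commands=[{"offset": [0,0,0],"twist": 0},{"offset": [0,0,0],"twist": 0},{"offset": [0,0,0],"twist": 0},{"offset": [0,0,0],"twist": 0},{"offset": [0,0,0],"twist": 0}])

```text
time: 14.3
tool_pos: [544.0, -43.0, 263.6]
tcp_rot: [-3.139, 0.001, 0.191]
contact_force: [-1.2, 10.3, -1.1]
grip_width: 0.8
```

```bash
python3 - <<'E'
from h import *
o=status.get_obs();print(o['time'],o['tool_pos'],o['contact_force'],o['moment'])
im=viewer.capture('side');cv2.imwrite('pics/side9z.png',cv2.resize(im[180:330,200:360,::-1],None,fx=4,fy=4,interpolation=cv2.INTER_CUBIC))
E
```

```text
14.3 [544.03285447 -43.02283581 263.55863761] [-1.20858769 10.27515431 -1.08319808] [1.61611052 0.47791088 0.05394909]
```

View pics/side9z.png

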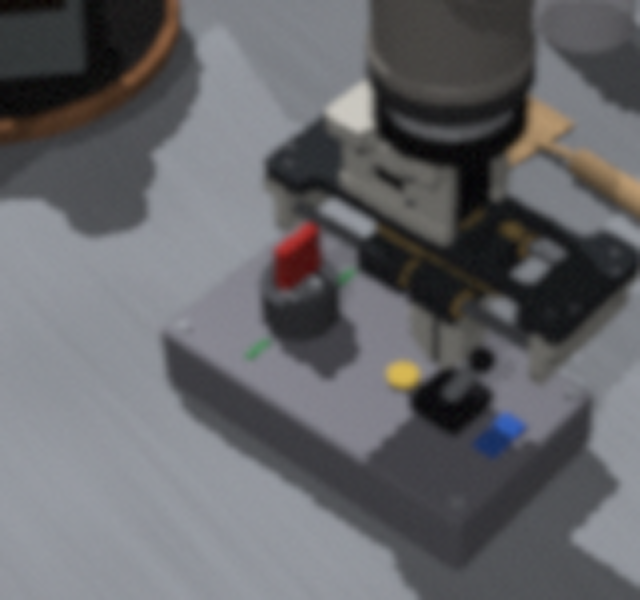

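play_rows(commands=[{"offset": [0,0,0],"twist": 0},{"offset": [0,0,0],"twist": 0},{"offset": [0,0,0],"twist": 0},{"offset": [0,0,0],"twist": 0},{"offset": [0,0,0],"twist": 0}])

```text
time: 14.85
tool_pos: [544.0, -43.1, 263.6]
tcp_rot: [-3.139, 0.001, 0.191]
contact_force: [-1.4, 10.4, -1.7]
grip_width: 0.4
```

play_rows(commands=[{"offset": [0,0,0],"twist": 0},{"offset": [0,0,0],"twist": 0},{"offset": [0,0,0],"twist": 0},{"offset": [0,0,0],"twist": 0}])

```text
time: 15.25
tool_pos: [544.0, -43.0, 263.6]
tcp_rot: [-3.139, 0.001, 0.191]
contact_force: [-0.6, 10.0, -0.6]
grip_width: -0.1
```

play_rows(commands=[{"offset": [0,-0.006,0],"twist": 0},{"offset": [0,-0.007,0],"twist": 0},{"offset": [0,-0.007,0],"twist": 0},{"offset": [0,-0.006,0],"twist": 0},{"offset": [0,-0.008,0],"twist": 0}])

```text
time: 15.75
tool_pos: [537.9, -10.6, 263.8]
tcp_rot: [3.141, -0.001, 0.191]
contact_force: [-0.2, -0.8, 0.5]
grip_width: 0.3
```

play_rows(commands=[{"offset": [0,-0.004,0],"twist": 0},{"offset": [0,0,-0.03],"twist": 0},{"offset": [0,0,-0.04],"twist": 0},{"offset": [0,0,-0.03],"twist": 0},{"offset": [0,0,0],"twist": 0}])

```text
time: 16.25
tool_pos: [537.9, -6.8, 368.2]
tcp_rot: [3.138, -0.008, 0.192]
contact_force: [1.2, -0.2, 0.4]
grip_width: 0.5
```

play_rows(commands=[{"offset": [-0.045,-0.02,0],"twist": 0},{"offset": [-0.045,0,0],"twist": 0},{"offset": [0,0,0],"twist": 0},{"offset": [0,0,0],"twist": 0}])

```text
time: 16.65
tool_pos: [444.5, -4.4, 363.6]
tcp_rot: [3.141, -0.0, 0.191]
contact_force: [1.4, -0.1, 0.1]
grip_width: 0.3
```

```bash
python3 - <<'E'
from h import *
o=status.get_obs();print(o['time'],o['tool_pos'],o['contact_force'],o['moment'])
im=viewer.capture('wrist');cv2.imwrite('pics/w10.png',im[:,:,::-1])
im=viewer.capture('side');cv2.imwrite('pics/side10.png',im[:,:,::-1]);cv2.imwrite('pics/side10z.png',cv2.resize(im[180:330,200:360,::-1],None,fx=4,fy=4,interpolation=cv2.INTER_CUBIC))
E
```

```text
16.65 [444.45391266  -4.37294134 363.61441355] [ 1.39931831 -0.08860105  0.13606738] [-0.06606077  0.11321184 -0.01875459]
```

View pics/w10.png

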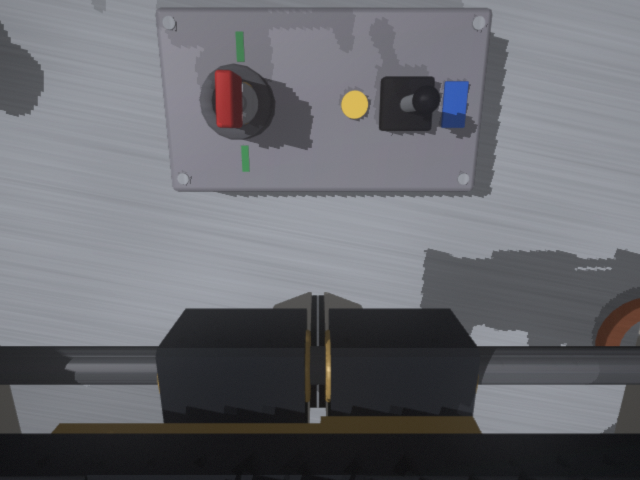

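View pics/side10z.png

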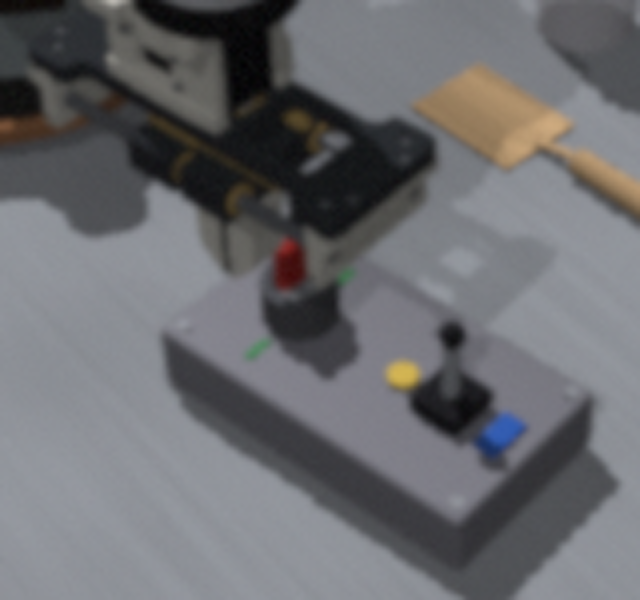

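The wrist view shows the toggle upright again with its knob at (425,99), and the key paddle at (228,99) between the marks at (240,46) and (245,158). I check the paddle's angle and height.

```bash
python3 - <<'E'
from h import *
o=dict(tool_pos=[444.45,-4.37,363.6],tcp_rot=[3.1415,0,.191]);c=cam('wrist',o)
im=cv2.imread('pics/w10.png')[:,:,::-1].copy();m=masks(im)
for k,m_ in m.items():
    for cc in cents(im,m_,60): print(k,cc,onz(c,cc[0],{'red':105,'green':45.5}.get(k,48)).round(1))
ys,xs=np.nonzero(m['red']);
A=[];B=[]
for y in range(ys.min()+3,ys.max()-3):
    r=xs[ys==y];A.append(onz(c,(r.min(),y),105)[:2]);B.append(onz(c,(r.max()+1,y),105)[:2])
for P in (A,B):
    P=np.array(P);e=np.linalg.svd(P-P.mean(0))[2][0];e*=np.sign(e[0]);print(np.arctan2(e[1],e[0]),np.ptp(P,0))
print(ys.min(),ys.max(),[ (xs[ys==y].min(),xs[ys==y].max(),im[y,228].tolist()) for y in range(ys.min(),ys.max()+1,6)])
for z in (105,115): # expected row extents of top face for each height
    print(z,[proj(c,(523.3+s*15*.98,63.5+s*15*.17,z)).round(1).tolist() for s in(-1,1)])
g=[onz(c,q[0],45.5) for q in cents(im,m['green'],60)]
d=g[0]-g[1];print('box',np.arctan2(d[1],d[0]))
E
```

```text
red ([223.5, 98.1], 895) [523.5  63.7 105. ]
blue ([454.4, 103.6], 1017) [550.5 -76.9  48. ]
green ([239.5, 46.5], 147) [558.2  70.7  45.5]
green ([244.7, 157.6], 138) [488.   57.2  45.5]
0.15907854308141886 [24.70165253  4.11169909]
0.15929873722895635 [24.75247464  4.3105364 ]
70 126 [(np.int64(218), np.int64(222), [112, 50, 51]), (np.int64(215), np.int64(230), [151, 53, 52]), (np.int64(215), np.int64(230), [150, 53, 52]), (np.int64(216), np.int64(231), [151, 53, 52]), (np.int64(216), np.int64(231), [150, 51, 51]), (np.int64(216), np.int64(231), [149, 51, 52]), (np.int64(216), np.int64(231), [148, 51, 51]), (np.int64(216), np.int64(231), [145, 49, 50]), (np.int64(217), np.int64(232), [145, 50, 49]), (np.int64(217), np.int64(231), [140, 48, 49])]
105 [[225.0, 127.1], [222.5, 68.8]]
115 [[220.9, 127.2], [218.1, 66.2]]
box 0.1890221212503299
```

The paddle is at 0.159 rad against 0.189 rad for the marks, so within 0.03 rad. Its top is at about 105 mm, which is the fully home height, and the toggle is upright. I hand in.

```bash
python3 -c "
from plant import ticket
print(ticket.close_job())"
```

```text
the job is handed in; nothing more can be done
None
```

The job is done and handed in at about 16.8 s, well inside the 53 s limit.

**Key:** I pressed the red key and turned it clockwise. The blade found the slot about 0.9 rad from the box axis and dropped the full 10 mm. I kept turning until the moment jumped from about 0.1 to 0.34 N m, which I read as the rotor reaching its stop. The blade has some play in the slot, so the paddle sat about 0.1 rad past the marks there. I eased it back 4.5° within that play before letting go.

**Toggle:** I pushed it to its stop on the blue side, where the contact force rose to about 10 N. I held it there for about 2.2 s, then backed off gradually and it returned upright. I did not push it towards yellow. I watched the return only in pictures taken afterwards, so I cannot rule out a slight overshoot on the way back.

**Last checks:**
- **Key:** it is down, with its top at about 105 mm, and the paddle is within 0.03 rad of the green marks.
- **Toggle and arm:** the toggle is upright, and the arm is clear and touching nothing.
- **Other things on the trolley:** I sent the arm nowhere near them and felt no unexpected contact. I took no full overview at the end to confirm they had not moved.

**Disagreement:** the wrist camera and the fixed cameras differed by about 2–3 mm in y. I used positions between the two, and the forces and the key's drop fitted them.

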